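# Lift the white praline out of its tray with the tongs

### The job

Take the kitchen tongs out of their wooden stand, close them on the white praline in the red tray, pluck it out and hold it over the middle of the white plate, about 10 cm above it. Finish while still holding it there in the tongs: do not put it down or let go. Never touch the praline with the gripper itself, and leave the dark pralines in their pockets and everything else where it is.

Things in the scene. Friction and masses are not known exactly. Their poses are not given: they have to be found in the camera images.
- tongs: Steel spring tongs with red pads and tips, 75 g, upright in the stand, tips down, joined at the top. Origin: hinge, 153 mm above the table at the start, 148 mm above the tip ends; a 44 mm wide bridge rises 5 mm above it. z up; arms (3 mm thick, 18 mm wide in x) close along y. The body is the +y arm: z tilts by half the joint value when squeezed evenly.
- tongs_arm (a joint): Closing angle of the -y arm towards the +y arm, rad: 0 open (stop), 0.2 closed on a 26 mm praline, 0.36 tips touching. A spring opens the tongs: it pushes each grip pad out with 5 N when open, 10 N at 0.2. They are carried hanging from lightly squeezed pads; letting the pads open beyond 58 mm drops them.
- grip_left (a point): Middle of the outer face of the red grip pad (20 mm in x, 32 mm tall) on the +y arm, 37 mm below the hinge, 116 mm above the table at the start. The gripper takes both pads from above, closing along the tongs' y. Over both pads: 58 mm open, 50 mm closed on a praline, 44 mm tips touching; 1 mm of squeeze brings the tips 3.7 mm closer.
- grip_right (a point): Middle of the outer face of the red grip pad on the tongs' -y arm, likewise.
- tip_left (a point): Lower end of the inner face of the red tip (18 mm wide, 22 mm tall, 3 mm thick) of the tongs' +y arm. The tips stand 56 mm apart when open; they are parallel when 26 mm apart.
- tip_right (a point): Lower end of the inner face of the red tip of the tongs' -y arm, likewise. The item is gripped midway between the two tips.
- stand: Fixed open-topped wooden box holding the tongs, 32 mm in x, 82 mm in y, 64 mm tall, walls and floor 5 mm; the tongs stand on its floor and are drawn straight up. It may stand on either side of the tray. Origin: centre of its underside, axes as the tongs' at the start.
- tray: Fixed red praline tray, 130 mm in x, 190 mm in y, 16 mm tall, with 2 x 3 round pockets 30 mm wide and 10 mm deep (pocket floor 6 mm above the table), pocket centres at x = -30, 30 and y = -60, 0, 60 mm. Origin: centre of its underside.
- white: The white (ivory) round praline, upright cylinder 26 mm in diameter and 28 mm tall, 16 g; stands in a tray pocket with its lowest 10 mm sunk and 18 mm showing; origin: centre of its underside, z up. Which of the four filled pockets it is in changes.
- plate: Loose white plate, 160 mm in diameter, 18 mm tall, on the side of the tray away from the stand. Origin: centre of its underside.
- jar: Amber jar with yellow lid, 64 mm in diameter, 90 mm tall, behind the work area; to be left alone. Origin: centre of its underside.
- mug: Blue mug, 76 mm in diameter, 85 mm tall, behind the work area; to be left alone. Origin: centre of its underside.
- cutter: Steel star-shaped cookie cutter, 68 mm across, 22 mm tall, behind the tray; to be left alone. Origin: its centre, underside.
- dark1: One dark-brown round praline, upright cylinder 26 mm in diameter and 28 mm tall, 16 g; stands in a tray pocket with its lowest 10 mm sunk and 18 mm showing; origin: centre of its underside, z up. To be left in its pocket.
- dark2: Another dark-brown round praline, upright cylinder 26 mm in diameter and 28 mm tall, 16 g; stands in a tray pocket with its lowest 10 mm sunk and 18 mm showing; origin: centre of its underside, z up. To be left in its pocket.
- dark3: Another dark-brown round praline, upright cylinder 26 mm in diameter and 28 mm tall, 16 g; stands in a tray pocket with its lowest 10 mm sunk and 18 mm showing; origin: centre of its underside, z up. To be left in its pocket.

How it is judged:
By the outcome, as a careful person would: the job done as asked, in the order asked, and still so for the second after the job is handed in, while the arm keeps its last pose, push and grip.
It also fails if it takes over 45 s, if anything falls off the work surface, if the arm or the gripper's body presses on something with over 40 N, if the wrist force passes 120 N, or if a joint passes its speed limit or range.

### The arm

A 6-joint arm with a two-finger parallel gripper is mounted at the origin on the work surface. World frame = base frame: x ahead of the robot, y to its left, z up, the work surface at z = 0. Lengths are in m, angles in rad, forces in N, time in s.
With the tool pointing down it reaches from about 0.25 to 0.725 m from the base axis. Payload 4 kg.
Tool frame: the origin (TCP) lies midway between the tips of the shut fingers; the grasp point (between the pads) lies 19 mm behind it; z points along the fingers, x is the direction in which the jaws open and shut, and the axes are right-handed (so a half turn about z gives the same grasp; the last joint's range is limited). The gripper opens to 85 mm and grips with 20 to 120 N. Pads are 22 mm wide; open, the fingers measure 114 mm over their backs; the gripper's body (76 mm by 85 mm) begins 54 mm behind the grasp point. The pads swing forward as they close: fully open they stand 13 mm farther back than shut.
Start: joints at [1.214, 0.241, 0.005, 1.335, 0, 1.571], TCP at [0.175, 0.469, 0.21] pointing down, gripper open.
Joint ranges: [-2.72, 2.72], [-1.05, 1.87], [-1.09, 1.28], [-1.99, 2.15], [-1.42, 1.44], [-3.14, 3.14]. Speed limits (rad/s): [2.79, 2.79, 3.14, 3.14, 3.14, 3.14].

### API

Orientations are given as a unit quaternion [x, y, z, w].
In Python, from workcell import bot, vision, ticket gives the robot as it stands.
- The arm moves only by the tool play_rows, never from a script. Its argument "deltas" is one flat list of numbers, 5 for each row, row after row: the opening, from 0 (shut) to 1 (fully open), then the shift along the tool's x, y, z in units of 60 mm (1.0 is 60 mm), then the turn about the tool's z in degrees. A call has 1 to 12 rows; each row shifts and turns the pose as measured when the row begins, along the tool's axes as they then stand; what a row does not reach is not made up. A row lasts 1/8 s, in which the tool goes at most 62.5 mm and 10.7 degrees, less where a joint would pass 70% of its speed; a pose out of reach is approached as far as the arm can. A call is refused whole if a number of a shift passes 1 or a number of a turn 10.7, either way. A call with a gripper value outside its range is refused whole. The fingers move at their own pace and stop on an object; the grip force is fixed at half the most. Time passes only in rows, so rows that do not move let the fingers close. It gives the time, the measured TCP pose, the force and the opening at its end, in the units of the state.
- bot.get_obs(): the state, without advancing time (a new reading comes with each control period).
- vision.camera(name): name is "scene" or "top" or "wrist"; returns a dict with "color" (400x640x3 uint8, blue, green, red), "intrinsics" (3x3 intrinsics, pixels), "rvec" (rotation vector, rad) and "tvec" (3), from world to camera coordinates, as OpenCV has them. Camera axes: x right, y down, z forward; pixel columns grow to the right and rows downward; lengths in m; the calibration is good to about 2 mm. A picture is of the moment at which its call begins. There is no depth.
- ticket.job_done(): hands the job in, once; it reports no verdict.
The state is a dict: "clock": time; "joint_pos": joint angles; "joint_vel": joint speeds; "tau": joint torques, N m; "eef_pos": TCP position; "tool_rot": TCP orientation; "ft_force": force on the tool from outside, world axes, zero at the start; "ft_torque": the same for the moment, N m; "grip_width": finger opening in m.
Only numpy, scipy, OpenCV 4.12 (cv2) and the standard library are available. Lean on these libraries where they do the work, as an engineer would, in place of code of your own. Each camera call takes 0.05 s, during which the arm holds its last target. There are 200 camera calls.

## Working session

There is one attempt and no reset: what is moved stays moved. The work goes in short steps, Python scripts to look and compute and a tool call to move; the robot and the scene stay as the last step left them, time stands still between calls to the robot, and variables do not carry over. Pictures are saved under pics/ and viewed, about 8 in all and at most 12, crops included, and the job is handed in when it is done.

Besides the shell and the picture viewer there is one more tool, called after ">>>" as name(argument=value, ...) on one line, values as JSON. play_rows: Moves the arm, as the interface text tells. Its arguments: {"type":"object","properties":{"deltas":{"type":"array"}},"required":["deltas"]}

```bash
mkdir -p pics; ls; cat > h.py <<'E'
import numpy as np, cv2
from workcell import bot, vision, ticket
def cam(n):
    c=vision.camera(n); R=cv2.Rodrigues(np.array(c["rvec"],float))[0]
    return c["color"],np.array(c["intrinsics"],float),R,np.array(c["tvec"],float).ravel()
def ray(c,uv,z):
    _,K,R,t=c; uv=np.atleast_2d(np.array(uv,float))
    d=(R.T@np.linalg.inv(K)@np.c_[uv,np.ones(len(uv))].T).T; o=-R.T@t
    return o+d*((z-o[2])/d[:,2])[:,None]
def proj(c,P):
    _,K,R,t=c; p=(K@(R@np.atleast_2d(P).T+t[:,None])).T
    return p[:,:2]/p[:,2:]
E
python3 - <<'E'
from h import *
a=cam("top");b=cam("scene")
cv2.imwrite("pics/top.png",a[0]);cv2.imwrite("pics/scene.png",b[0])
for c in(a,b): print(-c[2].T@c[3], c[1][0,0])
o=bot.get_obs();print(o["clock"],o["eef_pos"],o["tool_rot"],o["grip_width"],o["ft_force"])
E
```

```text
pics
[0.47117776 0.01337392 1.33382206] 447.19436968964027
[1.2597126  0.28508352 0.94142276] 471.126998156376
0.1 [0.17442737 0.46795858 0.20921556] [ 8.21352341e-01  5.70420433e-01 -7.60011838e-04  5.32062337e-04] 0.0853292268316301 [ 0.02247226 -0.02795197 -0.43939022]
```

View pics/top.png

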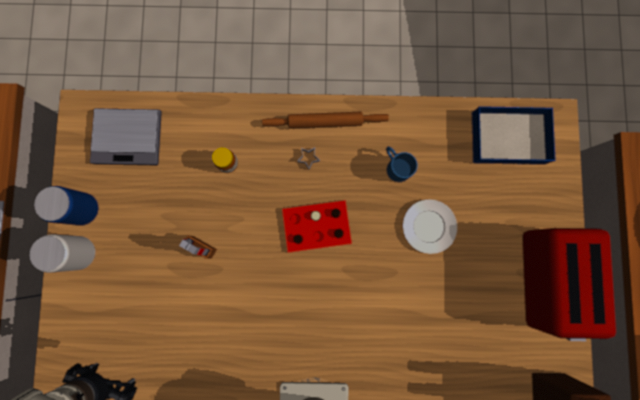

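View pics/scene.png

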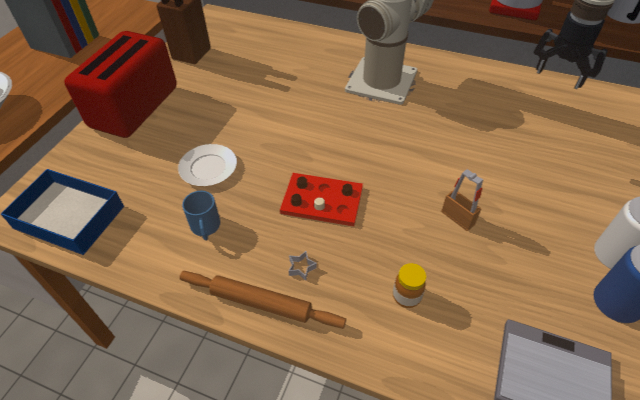

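The top view shows the tongs in their stand at (198,247), the tray at (317,226) with the white praline in the far-middle pocket at (315,216), and the plate at (430,226). The scene view agrees: the tongs are at (465,195) and the white praline at (319,204).

```bash
python3 - <<'E'
from h import *
a=cam("top");b=cam("scene");w=cam("wrist")
for n,c in(("top",a),("scene",b)):
    h=cv2.cvtColor(c[0],cv2.COLOR_BGR2HSV); m=((((h[...,0]<6)|(h[...,0]>174))&(h[...,1]>170)&(h[...,2]>60))*255).astype('uint8')
    k,_,s,ce=cv2.connectedComponentsWithStats(m)
    for i in range(1,k):
        if s[i,4]>5: print(n,s[i],ce[i].round(1), ray(c,ce[i],.116 if s[i,4]<150 else .016).round(4))
    if n=="top":
        cn=max([q for q in cv2.findContours(m,0,2)[0] if q[:,0,0].mean()<450],key=cv2.contourArea); r=cv2.minAreaRect(cn); bx=ray(c,cv2.boxPoints(r),.016);print("tray",bx.round(4)[:,:2].tolist(),bx.mean(0))
        g=h; mw=((h[...,1]<60)&(h[...,2]>140)).astype('uint8')*255
        k,_,s,ce=cv2.connectedComponentsWithStats(mw)
        for i in range(1,k):
            if s[i,4]>15: print("white",s[i],ce[i].round(1),ray(c,ce[i],.034 if s[i,4]<200 else .015).round(4))
o=bot.get_obs();R=w[2]
print("wristcam",-R.T@w[3],R[2],w[1][0,0],o["eef_pos"])
cv2.imwrite("pics/crops.png",np.hstack([cv2.resize(a[0][225:270,160:230],None,fx=5.5,fy=5.5,interpolation=2),cv2.resize(b[0][160:235,430:500],(385,412),interpolation=2)[:247]]) if 0 else cv2.resize(a[0][225:270,160:230],None,fx=8,fy=8,interpolation=2))
E
```

```text
top [ 282  201   69   51 2586] [315.7 226. ] [[0.5391 0.0029 0.016 ]]
top [ 553  229   63  110 4636] [582.9 283.4] [[ 0.3859 -0.7759  0.016 ]]
top [197 248   7   7  28] [200.4 251.4] [[0.4602 0.3136 0.116 ]]
tray [[0.5893, 0.1054], [0.6185, -0.0832], [0.4908, -0.1016], [0.4623, 0.0848]] [0.54023967 0.00138104 0.016     ]
white [73  0 13  3 35] [79.  1.] [[1.2191 0.7451 0.034 ]]
white [219   0  17   6 101] [227.1   2.5] [[1.2231 0.2882 0.034 ]]
white [245   0   7   7  37] [248.5   2.7] [[1.2239 0.222  0.034 ]]
white [256   0  33   7 209] [271.4   2.8] [[1.2361 0.1532 0.015 ]]
white [292   0  33   8 253] [308.4   3.4] [[1.2362 0.0372 0.015 ]]
white [365   0  34  10 302] [381.3   4. ] [[ 1.2385 -0.1916  0.015 ]]
white [76  7 11 10 73] [80.6 10.6] [[1.1879 0.7377 0.034 ]]
white [219  10  33  17 288] [232.1  15.2] [[1.1922 0.2748 0.015 ]]
white [269  11  19  31 263] [281.3  29.9] [[1.1469 0.1198 0.015 ]]
white [292  11  14  25 193] [296.3  22.6] [[1.1618 0.073  0.034 ]]
white [ 328   12   34   31 1018] [344.7  27.2] [[ 1.1596 -0.0772  0.015 ]]
white [365  12  34  32 738] [379.   24.7] [[ 
[... 779 characters left out ...]

white [ 403  200   53   54 2099] [428.1 225.9] [[ 0.5451 -0.3286  0.015 ]]
white [ 53 236  16  35 166] [ 62.9 253.3] [[0.4471 0.728  0.034 ]]
white [281 384  67  16 742] [318.3 390.7] [[ 0.0759 -0.0121  0.015 ]]
scene [ 52   0  30  53 309] [67.5 27.3] [[ 0.1105 -1.1781  0.016 ]]
scene [489   0  52  20 526] [514.1  10.6] [[-0.575   0.3535  0.016 ]]
scene [  65   31  111  106 6741] [121.4  85.2] [[ 0.333  -0.7703  0.016 ]]
scene [ 280  173   82   52 2640] [322.8 199.2] [[0.5473 0.0088 0.016 ]]
scene [477 188   5   5  10] [478.9 189.9] [[0.4707 0.3633 0.116 ]]
wristcam [0.100707   0.49428075 0.3721902 ] [ 0.28417122 -0.10717907 -0.95276407] 328.84717785807686 [0.17451615 0.46821172 0.20956085]
```

View pics/crops.png

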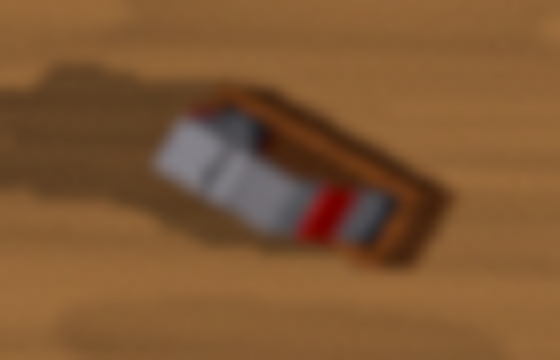

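The crop shows the stand's long edge running from (188,236) to (216,250), which puts the tongs' y axis at about 64° in world. I'll go above it.

```bash
cat >> h.py <<'E'
from scipy.spatial.transform import Rotation as Ro
def need(p,yaw,tag=""):
    """shift in tool axes (units of 60 mm) and turn (deg) to TCP p with tool x at world yaw deg"""
    o=bot.get_obs(); R=Ro.from_quat(o["tool_rot"]).as_matrix()
    cur=np.degrees(np.arctan2(R[1,0],R[0,0])); d=(yaw-cur+90)%180-90
    print(tag,"t=%.2f"%o["clock"],"pos",np.round(o["eef_pos"],4),"yaw %.2f"%cur,"tilt",np.round(R[:,2],3),"w %.4f"%o["grip_width"],"F",np.round(o["ft_force"],1))
    print("  shift units",np.round(R.T@(np.array(p)-o["eef_pos"])/.06,3),"turn %.2f"%-d,"q6 %.2f"%o["joint_pos"][5])
E
python3 - <<'E'
from h import *
a=cam("top")
c=ray(a,[(188.1,236),(210.6,257.8),(216.2,249.6)],.064);print(c.round(4)); m=c[:2].mean(0);print(m)
need([m[0],m[1],.27],64)
E
```

```text
[[0.5021 0.3631 0.064 ]
 [0.4423 0.2968 0.064 ]
 [0.4654 0.2821 0.064 ]]
[0.47221085 0.32996676 0.064     ]
 t=0.30 pos [0.1746 0.4683 0.2097] yaw 69.56 tilt [-0.    -0.001 -1.   ] w 0.0851 F [ 0.6 -0.1 -0.9]
  shift units [-0.428  5.454 -1.005] turn 5.56 q6 1.57
```

>>> play_rows(deltas=[1,0,0.2,-0.6,0,1,-0.1,0.5,-0.4,0,1,-0.1,0.7,0,0,1,-0.1,0.7,0,0,1,-0.1,0.7,0,0,1,0,0.7,0,0,1,0,0.6,0,0,1,0,0.4,0,5.6,1,0,0,0,0])

```text
clock: 1.42
eef_pos: [0.4265, 0.3484, 0.2706]
tool_rot: [0.848, 0.53, -0.001, 0.001]
ft_force: [-0.1, 0.5, 0.4]
grip_width: 0.0857
```

```bash
python3 - <<'E'
from h import *
need([.4722,.33,.27],64)
w=cam("wrist"); cv2.imwrite("pics/w1.png",w[0]); print(proj(w,[[.4722,.33,.158],[.4722,.33,.064]]))
E
```

```text
t=1.43 pos [0.4265 0.3484 0.2706] yaw 63.98 tilt [-0.    -0.002 -1.   ] w 0.0857 F [-0.1  0.5  0.4]
  shift units [0.059 0.819 0.01 ] turn -0.02 q6 1.14
[[324.84469344 241.22359094]
 [323.6243703  207.72907433]]
```

View pics/w1.png

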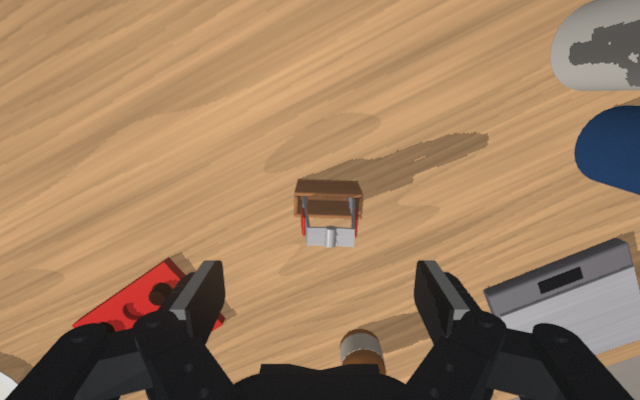

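The wrist view shows the bridge at about (330,237) with a red pad on each side at (303,222) and (357,222), and the stand behind it. I'll measure the bridge with a mask.

```bash
python3 - <<'E'
from h import *
w=cam("wrist"); h=cv2.cvtColor(w[0],cv2.COLOR_BGR2HSV)
m=((h[...,1]<70)&(h[...,2]>120)).astype('uint8')*255; m[:224]=0;m[252:]=0;m[:,:295]=0;m[:,365:]=0
cn=max(cv2.findContours(m,0,1)[0],key=cv2.contourArea); r=cv2.minAreaRect(cn);b=cv2.boxPoints(r);print(r)
P=ray(w,b,.158);print(b.round(1).tolist(),P.round(4)[:,:2].tolist());C=P.mean(0)
e=[P[1]-P[0],P[2]-P[1]];e=[(np.linalg.norm(v).round(4),(np.degrees(np.arctan2(v[1],v[0]))%180).round(1)) for v in e];print(C,e)
# stand rim wood
m2=(((h[...,0]<6)|(h[...,0]>174))&(h[...,1]>170)&(h[...,2]>60)).astype('uint8');m2[:,:295]=0;m2[:,365:]=0;m2[252:]=0;m2[:170]=0
k,_,s,ce=cv2.connectedComponentsWithStats(m2)
for i in range(1,k):
    if s[i,4]>8: print(s[i],ce[i],ray(w,ce[i],.116))
need([*C[:2],.27],64)
cv2.imwrite("pics/w1c.png",cv2.resize(w[0][165:265,280:380],None,fx=6,fy=6,interpolation=2))
E
```

```text
((329.43902587890625, 237.5487823486328), (49.58375930786133, 21.75501251220703), 6.34019136428833)
[[303.6000061035156, 245.60000610351562], [306.0, 224.0], [355.29998779296875, 229.5], [352.8999938964844, 251.10000610351562]] [[0.4668, 0.3109], [0.4487, 0.3225], [0.4729, 0.3602], [0.4917, 0.3494]]
[0.47003104 0.33573268 0.158     ] [(np.float64(0.0215), np.float64(147.4)), (np.float64(0.0448), np.float64(57.2))]
[302 211   3  25  57] [302.94736842 224.47368421] [[0.46207983 0.31035691 0.116     ]]
[356 220   1  12  12] [356.  225.5] [[0.48721302 0.35937484 0.116     ]]
 t=1.52 pos [0.4249 0.3491 0.2708] yaw 64.14 tilt [-0.001 -0.002 -1.   ] w 0.0852 F [-0.5 -1.1  0.5]
  shift units [0.128 0.774 0.013] turn 0.14 q6 1.14
```

View pics/w1c.png

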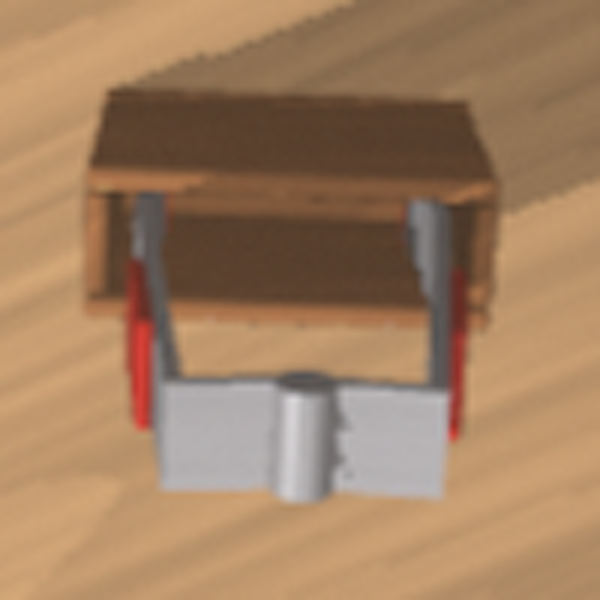

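```bash
python3 - <<'E'
from h import *
w=cam("wrist")
for n,b,z in(("bridge",[(307.5,228.3),(355,230),(353.7,247.8),(306.7,246.7)],.158),("rim",[(294.7,193.7),(362.8,195.3),(361.7,219),(294.2,216.3)],.064)):
    P=ray(w,b,z); e=[P[1]-P[0],P[2]-P[3],P[3]-P[0],P[2]-P[1]]
    print(n,P.mean(0),[(np.linalg.norm(v).round(4),(np.degrees(np.arctan2(v[1],v[0]))%180).round(1)) for v in e])
need([.471,.3345,.27],62)
E
```

```text
bridge [0.47046379 0.33692808 0.158     ] [(np.float64(0.043), np.float64(61.9)), (np.float64(0.0433), np.float64(62.6)), (np.float64(0.0183), np.float64(151.2)), (np.float64(0.0177), np.float64(152.1))]
rim [0.47143899 0.33674957 0.064     ] [(np.float64(0.0799), np.float64(62.7)), (np.float64(0.0811), np.float64(61.7)), (np.float64(0.0283), np.float64(151.6)), (np.float64(0.0297), np.float64(153.9))]
 t=1.57 pos [0.4246 0.3493 0.271 ] yaw 64.18 tilt [-0.    -0.001 -1.   ] w 0.0854 F [-1.2 -0.5  0.1]
  shift units [0.114 0.804 0.017] turn 2.18 q6 1.14
```

```bash
python3 - <<'E'
from h import *
need([.471,.3365,.27],62.2)
E
```

```text
t=1.57 pos [0.4246 0.3493 0.271 ] yaw 64.18 tilt [-0.    -0.001 -1.   ] w 0.0854 F [-1.2 -0.5  0.1]
  shift units [0.144 0.79  0.017] turn 1.98 q6 1.14
```

>>> play_rows(deltas=[1,0.08,0.5,0,2,1,0.0,0.25,0,0,1,0,0,0,0,1,0,0,0,0])

```text
clock: 2.08
eef_pos: [0.4637, 0.3357, 0.2719]
tool_rot: [0.854, 0.52, -0.001, -0.0]
ft_force: [-0.3, 0.1, -0.3]
grip_width: 0.0855
```

```bash
python3 - <<'E'
from h import *
need([.471,.3365,.098],62.2)
w=cam("wrist"); cv2.imwrite("pics/w2.png",w[0])
P=np.array([.471,.3365]);u=np.array([np.cos(np.radians(62.2)),np.sin(np.radians(62.2))]);v=np.array([u[1],-u[0]])
print(proj(w,[[*(P+a*u+b*v),.158] for a,b in((-.022,-.009),(.022,-.009),(.022,.009),(-.022,.009))]).round(1).tolist())
print(proj(w,[[*(P+a*u+b*v),.064] for a,b in((-.041,-.016),(.041,-.016),(.041,.016),(-.041,.016))]).round(1).tolist())
E
```

```text
t=2.08 pos [0.4637 0.3357 0.2719] yaw 62.64 tilt [-0.002 -0.    -1.   ] w 0.0855 F [-0.3  0.1 -0.3]
  shift units [0.072 0.107 2.898] turn 0.44 q6 1.10
[[300.5, 186.0], [351.0, 186.3], [350.3, 205.9], [300.7, 205.6]]
[[288.2, 158.4], [360.3, 158.8], [359.1, 186.0], [288.8, 185.6]]
```

View pics/w2.png

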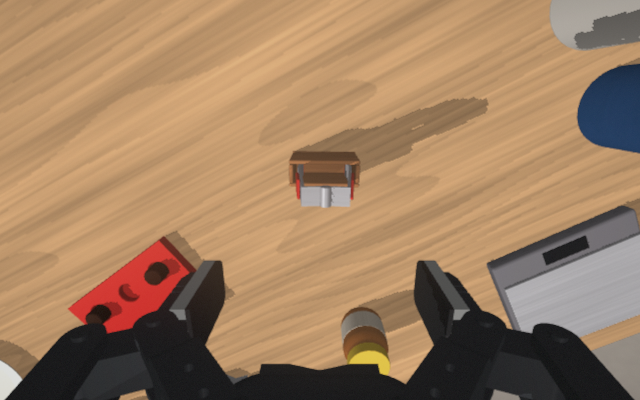

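The bridge sits at (301–352, 187–207), matching the predicted corners. Descending.

>>> play_rows(deltas=[1,0.07,0.1,0.3,0.4,1,0,0,0.7,0,1,0,0,0.7,0,1,0,0,0.5,0,1,0,0,0,0])

```text
clock: 2.75
eef_pos: [0.4682, 0.3393, 0.1388]
tool_rot: [0.855, 0.519, 0.001, -0.001]
ft_force: [-1.2, 0.2, -0.2]
grip_width: 0.0853
```

```bash
python3 - <<'E'
from h import *
need([.471,.3365,.098],62.2)
E
```

```text
t=2.75 pos [0.4682 0.3393 0.1388] yaw 62.55 tilt [ 0.001  0.003 -1.   ] w 0.0853 F [-1.2  0.2 -0.2]
  shift units [-0.022  0.063  0.68 ] turn 0.35 q6 1.10
```

>>> play_rows(deltas=[1,-0.02,0.06,0.3,0.3,1,0,0,0.3,0,1,0,0,0.1,0,1,0,0,0,0,0.75,0,0,0,0,0.75,0,0,0,0,0.75,0,0,0,0])

```text
clock: 3.62
eef_pos: [0.4744, 0.3413, 0.1059]
tool_rot: [0.855, 0.518, 0.008, -0.002]
ft_force: [0.3, -0.5, 1.1]
grip_width: 0.0637
```

```bash
python3 - <<'E'
from h import *
need([.471,.3365,.098],62.2)
w=cam("wrist"); cv2.imwrite("pics/w3.png",w[0])
E
```

```text
t=3.62 pos [0.4744 0.3413 0.1059] yaw 62.41 tilt [ 0.012  0.012 -1.   ] w 0.0637 F [ 0.3 -0.5  1.1]
  shift units [-0.099 -0.014  0.129] turn 0.21 q6 1.10
```

View pics/w3.png

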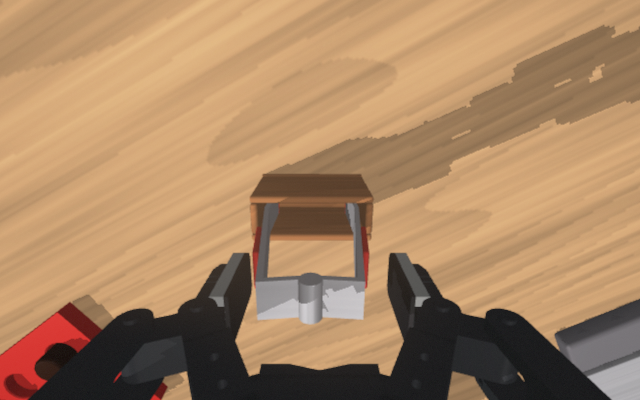

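The fingers straddle the pads: left gap is about 5 px at (252,255), right gap about 18 px at (380,260). That asymmetry agrees with the -6 mm x correction; I'll apply it and then squeeze.

>>> play_rows(deltas=[0.75,-0.1,0,0.1,0,0.75,0,0,0,0])

```text
clock: 3.92
eef_pos: [0.4713, 0.3354, 0.0992]
tool_rot: [0.855, 0.518, 0.008, -0.002]
ft_force: [0.0, -0.6, 0.6]
grip_width: 0.064
```

```bash
python3 - <<'E'
from h import *
need([.471,.3365,.098],62.2)
E
```

```text
t=3.92 pos [0.4713 0.3354 0.0992] yaw 62.40 tilt [ 0.012  0.011 -1.   ] w 0.0640 F [ 0.  -0.6  0.6]
  shift units [ 0.013 -0.013  0.021] turn 0.20 q6 1.10
```

>>> play_rows(deltas=[0.65,0,0,0,0,0.65,0,0,0,0,0.65,0,0,0,0,0.65,0,0,0,0])

```text
clock: 4.42
eef_pos: [0.4716, 0.3356, 0.0995]
tool_rot: [0.855, 0.518, 0.008, -0.002]
ft_force: [0.6, -0.3, 0.4]
grip_width: 0.0555
```

```bash
python3 - <<'E'
from h import *
need([.471,.3365,.098],62.2)
E
```

```text
t=4.42 pos [0.4716 0.3356 0.0995] yaw 62.40 tilt [ 0.012  0.012 -1.   ] w 0.0555 F [ 0.6 -0.3  0.4]
  shift units [ 0.008 -0.016  0.024] turn 0.20 q6 1.10
```

>>> play_rows(deltas=[0.65,0,0,-0.3,0,0.65,0,0,-0.4,0,0.65,0,0,-0.5,0,0.65,0,0,-0.5,0,0.65,0,0,-0.3,0,0.65,0,0,0,0])

```text
clock: 5.18
eef_pos: [0.4686, 0.3332, 0.2201]
tool_rot: [0.855, 0.518, 0.005, -0.002]
ft_force: [-0.0, -0.2, -1.1]
grip_width: 0.0557
```

```bash
python3 - <<'E'
from h import *
need([.471,.3365,.21],62.2)
w=cam("wrist");s=cam("scene");t=cam("top"); cv2.imwrite("pics/w4.png",np.hstack([cv2.resize(w[0],(480,300)),cv2.resize(s[0][120:270,400:560],(320,300),interpolation=2)]))
cv2.imwrite("pics/t4.png",cv2.resize(t[0][190:265,270:360],None,fx=8,fy=8,interpolation=2))
E
```

```text
t=5.17 pos [0.4686 0.3332 0.2201] yaw 62.41 tilt [ 0.007  0.008 -1.   ] w 0.0557 F [-0.  -0.2 -1.1]
  shift units [0.066 0.01  0.168] turn 0.21 q6 1.10
```

View pics/w4.png

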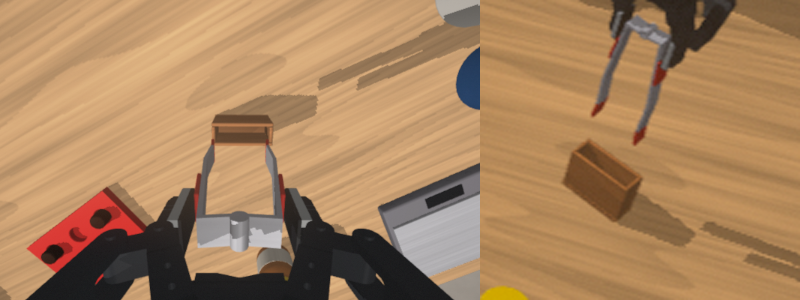

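View pics/t4.png

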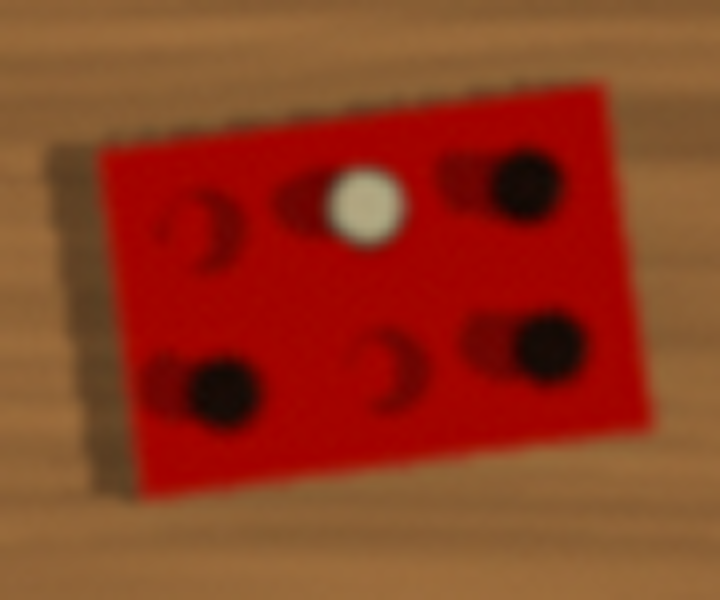

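The tongs hang level in the gripper and are clear of the stand. In the top crop the white praline is at (316,216) full-frame. The current jaw angle of 62° already keeps the tips clear of the dark pralines, so no turn is needed.

```bash
python3 - <<'E'
from h import *
t=cam("top");s=cam("scene")
print(ray(t,[(315.9,215.9)],.034))
h=cv2.cvtColor(s[0],cv2.COLOR_BGR2HSV);m=((h[...,1]<110)&(h[...,2]>130)).astype('uint8');m[:190]=0;m[220:]=0;m[:,:305]=0;m[:,335:]=0
k,_,st,ce=cv2.connectedComponentsWithStats(m);print([(st[i],ce[i],ray(s,ce[i],.027)) for i in range(1,k) if st[i,4]>8])
need([.570,.006,.18],62.4)
E
```

```text
[[0.56745259 0.00287345 0.034     ]]
[(array([314, 198,  10,  12,  78], dtype=int32), array([318.30769231, 202.20512821]), array([[0.56873763, 0.00497444, 0.027     ]]))]
 t=5.42 pos [0.4672 0.3322 0.2173] yaw 62.41 tilt [ 0.002  0.005 -1.   ] w 0.0551 F [-0.1 -0.4 -1.2]
  shift units [-4.029  4.037  0.599] turn 0.01 q6 1.10
```

>>> play_rows(deltas=[0.65,-0.2,0.2,0,0,0.65,-0.4,0.4,0,0,0.65,-0.5,0.5,0,0,0.65,-0.5,0.5,0,0,0.65,-0.5,0.5,0,0,0.65,-0.5,0.5,0,0,0.65,-0.5,0.5,0,0,0.65,-0.5,0.5,0,0,0.65,-0.3,0.3,0.2,0,0.65,-0.1,0.1,0.2,0,0.65,0,0,0,0,0.65,0,0,0,0])

```text
clock: 6.92
eef_pos: [0.5673, -0.012, 0.185]
tool_rot: [0.856, 0.516, -0.004, -0.002]
ft_force: [-0.8, 0.4, -0.2]
grip_width: 0.0555
```

```bash
python3 - <<'E'
from h import *
need([.5685,.0045,.18],62.4)
E
```

```text
t=6.92 pos [ 0.5673 -0.012   0.185 ] yaw 62.17 tilt [-0.009 -0.001 -1.   ] w 0.0555 F [-0.8  0.4 -0.2]
  shift units [ 0.253 -0.111  0.083] turn -0.23 q6 0.47
```

>>> play_rows(deltas=[0.65,0.25,-0.11,0.08,0,0.65,0,0,0,0,0.65,0,0,0,0])

```text
clock: 7.3
eef_pos: [0.5686, 0.0085, 0.1808]
tool_rot: [0.855, 0.518, -0.003, -0.001]
ft_force: [-1.1, -0.1, -1.3]
grip_width: 0.0558
```

```bash
python3 - <<'E'
from h import *
need([.5685,.0045,.18],62.4)
w=cam("wrist"); s=cam("scene"); t=cam("top")
a=np.radians(62.2);u=np.array([np.cos(a),np.sin(a),0]);o=bot.get_obs();p=np.array(o["eef_pos"]);p[2]-=.0945
tp=[p-.0225*u,p+.0225*u,[.5685,.0045,.034]]
for n,c in(("w",w),("s",s),("t",t)):print(n,proj(c,tp).round(1).tolist())
big=np.hstack([cv2.resize(w[0][60:310,170:450],(448,400),interpolation=2),cv2.resize(s[0][120:240,270:375],(350,400),interpolation=2)])
cv2.imwrite("pics/w5.png",big)
E
```

```text
t=7.30 pos [0.5686 0.0085 0.1808] yaw 62.45 tilt [-0.007 -0.001 -1.   ] w 0.0558 F [-1.1 -0.1 -1.3]
  shift units [-0.06   0.03   0.014] turn 0.05 q6 0.50
w [[293.1, 196.5], [348.1, 196.7], [317.5, 182.6]]
s [[313.1, 181.7], [325.4, 192.3], [318.1, 200.3]]
t [[321.4, 218.0], [307.3, 210.2], [315.3, 215.5]]
```

View pics/w5.png

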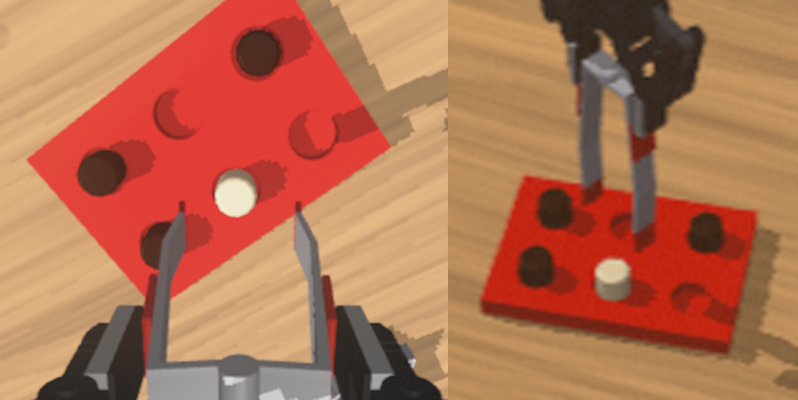

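```bash
cat >> h.py <<'E'
def tri(c1,p1,c2,p2):
    X=cv2.triangulatePoints(*[c[1]@np.c_[c[2],c[3]] for c in(c1,c2)],np.array(p1,float).reshape(2,1),np.array(p2,float).reshape(2,1))
    return (X[:3]/X[3]).ravel()
E
python3 - <<'E'
from h import *
w=cam("wrist"); s=cam("scene")
L=tri(w,(283.8,186.3),s,(313.5,180.9));R=tri(w,(356.3,187.5),s,(327.9,195))
print(L,R,(L+R)/2,np.linalg.norm(L-R),proj(w,[L,R]),proj(s,[L,R]))
hw=ray(w,[(283.8,186.3),(356.3,187.5)],.0863);print("w@z",hw,np.linalg.norm(hw[0]-hw[1]),hw.mean(0))
print("white from wrist",ray(w,[(317.2,180)],.034))
need([.5685,.0045,.18],62.4)
E
```

```text
[ 0.54830628 -0.01582583  0.07772622] [0.57802971 0.03462079 0.07772654] [0.56316799 0.00939748 0.07772638] 0.05855205995333986 [[285.11791471 185.31883431]
 [354.92545913 188.71209141]] [[313.24258074 180.80920597]
 [328.21074004 195.0484187 ]]
w@z [[ 0.54696613 -0.01528927  0.0863    ]
 [ 0.57511168  0.03631453  0.0863    ]] 0.05878030625916327 [0.5610389  0.01051263 0.0863    ]
white from wrist [[0.56604717 0.00471936 0.034     ]]
 t=7.55 pos [0.5685 0.0074 0.1807] yaw 62.33 tilt [-0.007 -0.001 -1.   ] w 0.0557 F [ 0.1 -0.7 -0.1]
  shift units [-0.043  0.022  0.012] turn -0.07 q6 0.50
```

>>> play_rows(deltas=[0.62,0,0,0,0,0.62,0,0,0,0])

```text
clock: 7.8
eef_pos: [0.5686, 0.0069, 0.1808]
tool_rot: [0.856, 0.517, -0.003, -0.001]
ft_force: [-1.0, 0.1, -0.4]
grip_width: 0.0532
```

```bash
python3 - <<'E'
from h import *
w=cam("wrist"); s=cam("scene")
need([.5685,.0045,.18],62.4)
a=np.radians(62.4);u=np.array([np.cos(a),np.sin(a),0]);v=np.array([u[1],-u[0],0]);p=np.array(bot.get_obs()["eef_pos"])
for dz in(.0585,.0505,.046):print(dz,proj(w,[p+[0,0,dz]+i*.022*u+j*.009*v for i,j in((-1,-1),(1,-1))]).round(1).tolist())
big=np.hstack([cv2.resize(w[0][150:350,230:410],(450,500),interpolation=2),cv2.resize(s[0][130:225,290:355],(342,500),interpolation=2)])
cv2.imwrite("pics/w6.png",big)
E
```

```text
t=7.90 pos [0.5686 0.007  0.1807] yaw 62.29 tilt [-0.007 -0.001 -1.   ] w 0.0535 F [ 0.1 -0.7 -1.2]
  shift units [-0.037  0.018  0.012] turn -0.11 q6 0.50
0.0585 [[262.5, 292.5], [382.9, 292.5]]
0.0505 [[266.0, 280.9], [379.1, 280.8]]
0.046 [[267.7, 274.9], [377.2, 274.9]]
```

View pics/w6.png

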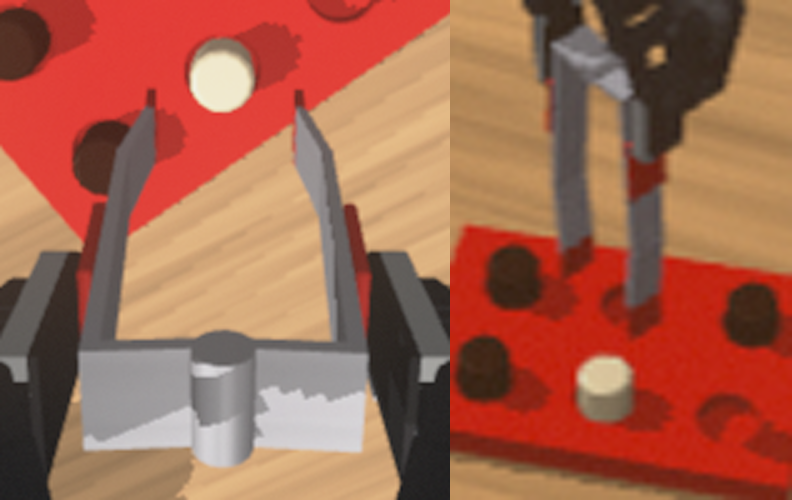

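All checks agree: tip gap is about 42–45 mm, centred to about 1 mm, and no clear slip. The visible tip corner at row 186 is the near edge of the 18 mm wide tip. The praline top is at (319,182). I'll centre on it and then descend.

>>> play_rows(deltas=[0.62,-0.03,0.0,0.2,0,0.62,0,0,0,0])

```text
clock: 8.15
eef_pos: [0.5673, 0.0051, 0.1676]
tool_rot: [0.856, 0.517, -0.004, -0.002]
ft_force: [-0.1, 0.5, -0.8]
grip_width: 0.0529
```

```bash
python3 - <<'E'
from h import *
w=cam("wrist"); h=cv2.cvtColor(w[0],cv2.COLOR_BGR2HSV)
need([.5672,.0045,.118],62.4)
r,g,b=[w[0][...,i].astype(int) for i in(2,1,0)]
m=((g>150)&(b>110)&(r>150)&(r-b<90)).astype('uint8');m[:130]=0;m[215:]=0;m[:,:280]=0;m[:,360:]=0
k,_,st,ce=cv2.connectedComponentsWithStats(m)
for i in range(1,k):
    if st[i,4]>40: print(st[i],ce[i],ray(w,ce[i],.034))
a=np.radians(62.4);u=np.array([np.cos(a),np.sin(a),0]);p=np.array(bot.get_obs()["eef_pos"]);p[2]-=.0945
print(proj(w,[p-.021*u,p+.021*u]))
# dark-red tip columns around the predicted tip rows
for y in (178,182,186,190,194): 
    row=h[y,270:370]; print(y,[270+i for i in range(100) if row[i,2]<165])
E
```

```text
t=8.20 pos [0.5679 0.0052 0.1684] yaw 62.28 tilt [-0.006 -0.001 -1.   ] w 0.0531 F [-0.3 -0.4 -0.3]
  shift units [-0.012 -0.001  0.84 ] turn -0.12 q6 0.49
[308 174  26  25 531] [320.21845574 185.7212806 ] [[0.56808846 0.00359157 0.034     ]]
[[296.06731171 197.21831541]
 [347.5299345  197.12728428]]
178 [331, 332, 333, 336]
182 [306, 333, 334, 335, 336]
186 [289, 290, 291, 306, 334, 335, 348, 349, 350]
190 [289, 290, 291, 348, 349, 350, 351]
194 [287, 288, 289, 290, 291, 349, 350, 351, 352]
```

>>> play_rows(deltas=[0.62,-0.01,0,0.3,0,0.62,0,0,0.3,0,0.62,0,0,0.2,0,0.62,0,0,0,0])

```text
clock: 8.7
eef_pos: [0.5681, 0.0046, 0.1198]
tool_rot: [0.856, 0.517, -0.002, -0.001]
ft_force: [-0.6, -0.4, -0.8]
grip_width: 0.0533
```

```bash
python3 - <<'E'
from h import *
w=cam("wrist"); h=cv2.cvtColor(w[0],cv2.COLOR_BGR2HSV)
need([.5672,.0045,.118],62.4)
r,g,b=[w[0][...,i].astype(int) for i in(2,1,0)]
m=((g>150)&(b>110)&(r>150)&(r-b<90)).astype('uint8');m[:130]=0;m[235:]=0;m[:,:280]=0;m[:,360:]=0
k,_,st,ce=cv2.connectedComponentsWithStats(m)
for i in range(1,k):
    if st[i,4]>40: print(st[i],ce[i])
s=cam("scene")
cv2.imwrite("pics/w7.png",np.hstack([cv2.resize(w[0][150:350,230:410],(450,500),interpolation=2),cv2.resize(s[0][130:225,290:355],(342,500),interpolation=2)]))
for y in range(182,206,4): 
    row=h[y,270:370]; print(y,[270+i for i in range(100) if row[i,2]<165])
E
```

```text
t=8.75 pos [0.5687 0.0046 0.1204] yaw 62.28 tilt [-0.003 -0.001 -1.   ] w 0.0530 F [ 0.1 -0.1 -1.5]
  shift units [-0.013 -0.021  0.041] turn -0.12 q6 0.49
[306 186  30  29 691] [320.55716353 199.86396527]
[349 201   9  34 171] [353.18128655 217.65497076]
182 [310, 311, 312, 313, 314, 315, 316, 317, 318, 319, 320, 321, 322, 323, 324, 325, 326, 327, 328, 329, 330, 331]
186 [289, 290, 291, 307, 308, 309, 310, 311, 312, 313, 314, 327, 328, 329, 330, 331, 332, 333, 334, 348, 349, 350, 351]
190 [289, 290, 291, 306, 307, 308, 333, 334, 335, 338, 347, 348, 349, 350, 351]
194 [287, 288, 289, 290, 291, 303, 304, 306, 335, 336, 337, 338, 349, 350, 351, 352]
198 [284, 285, 286, 287, 288, 289, 290, 291, 304, 305, 336, 337, 338, 349, 350, 351, 352, 353, 354]
202 [282, 283, 284, 285, 286, 287, 288, 289, 290, 291, 349, 350, 351, 352, 353, 354, 355, 356, 357]
```

>>> play_rows(deltas=[0.62,-0.01,0,0.04,0,0.59,0,0,0,0,0.57,0,0,0,0,0.57,0,0,0,0])

```text
clock: 9.3
eef_pos: [0.5702, 0.004, 0.1205]
tool_rot: [0.856, 0.517, 0.001, 0.001]
ft_force: [0.4, -0.7, -1.5]
grip_width: 0.0495
```

>>> play_rows(deltas=[0.54,0,0,0,0,0.54,0,0,0,0,0.54,0,0,0,0])

```text
clock: 9.68
eef_pos: [0.5702, 0.0041, 0.1205]
tool_rot: [0.856, 0.517, 0.001, 0.001]
ft_force: [-0.4, -0.1, -0.7]
grip_width: 0.0477
```

```bash
cat > chk.py <<'E'
from h import *
w=cam("wrist"); h=cv2.cvtColor(w[0],cv2.COLOR_BGR2HSV)
need([.5672,.0045,.118],62.4)
r,g,b=[w[0][...,i].astype(int) for i in(2,1,0)]
m=((g>150)&(b>110)&(r>150)&(r-b<90)).astype('uint8');m[:130]=0;m[240:]=0;m[:,:280]=0;m[:,360:]=0
k,_,st,ce=cv2.connectedComponentsWithStats(m)
for i in range(1,k):
    if st[i,4]>40: print(st[i],ce[i])
for y in range(182,206,4): 
    row=h[y,270:370]; print(y,[270+i for i in range(100) if row[i,2]<165])
E
python3 chk.py
```

```text
t=9.72 pos [0.5702 0.004  0.1205] yaw 62.28 tilt [ 0.002 -0.001 -1.   ] w 0.0478 F [ 0.9  0.3 -0.8]
  shift units [-0.017 -0.048  0.042] turn -0.12 q6 0.49
[305 182  30  30 687] [319.62736536 196.74526929]
[338 203  12  37 225] [343.71555556 218.96444444]
182 [309, 310, 311, 312, 313, 314, 315, 316, 317, 323, 324, 325, 326, 327, 328, 329, 330, 331, 332]
186 [301, 302, 303, 304, 306, 307, 308, 309, 331, 332, 333, 334, 336, 337, 338, 339]
190 [300, 301, 302, 303, 304, 305, 306, 334, 335, 336, 337, 338, 339, 340]
194 [298, 299, 300, 301, 302, 303, 304, 335, 336, 337, 338, 339, 340, 341, 342]
198 [295, 296, 297, 298, 299, 300, 301, 302, 303, 304, 336, 337, 338, 339, 340, 341, 342, 343, 344]
202 [291, 292, 293, 294, 295, 296, 297, 298, 299, 300, 301, 302, 303, 304, 338, 339, 340, 341, 342, 343, 344, 345, 346, 347]
```

Both tips touch the praline, and the width has stalled at 47.8 mm against a command of 45.9. I'll firm up the grip a little and lift.

>>> play_rows(deltas=[0.52,0,0,0,0,0.52,0,0,0,0,0.52,0,0,-0.15,0,0.52,0,0,-0.2,0,0.52,0,0,-0.3,0,0.52,0,0,-0.3,0,0.52,0,0,-0.2,0,0.52,0,0,0,0])

```text
clock: 10.72
eef_pos: [0.571, 0.0041, 0.1957]
tool_rot: [0.856, 0.517, 0.002, 0.002]
ft_force: [0.4, 0.3, -1.2]
grip_width: 0.0477
```

```bash
python3 chk.py; python3 - <<'E'
from h import *
t=cam("top");h=cv2.cvtColor(t[0],cv2.COLOR_BGR2HSV)
m=((h[...,1]<60)&(h[...,2]>140)).astype('uint8');m[:190]=0;m[265:]=0;m[:,:390]=0;m[:,470:]=0
c=max(cv2.findContours(m,0,1)[0],key=cv2.contourArea);(x,y),r=cv2.minEnclosingCircle(c);e=cv2.fitEllipse(cv2.convexHull(c));print(x,y,r,e,ray(t,[(x,y),e[0]],.018))
s=cam("scene");h=cv2.cvtColor(s[0],cv2.COLOR_BGR2HSV)
m=((h[...,1]<60)&(h[...,2]>120)).astype('uint8');m[:140]=0;m[193:]=0;m[:,:165]=0;m[:,250:]=0
c=max(cv2.findContours(m,0,1)[0],key=cv2.contourArea);e=cv2.fitEllipse(cv2.convexHull(c));print(e,ray(s,e[0],.018))
E
```

```text
t=10.78 pos [0.5706 0.0041 0.195 ] yaw 62.28 tilt [ 0.004 -0.001 -1.   ] w 0.0477 F [-0.5  0.3 -1.2]
  shift units [-0.023 -0.059  1.284] turn -0.12 q6 0.49
[306 183  29  30 687] [320.06550218 197.39737991]
[296 209  53  31 301] [331.41528239 225.13953488]
[312 226  26  14  62] [324.12903226 233.82258065]
182 [309, 310, 311, 312, 313, 314, 315, 316, 317, 318, 319, 320, 321, 322, 323, 324, 325, 326, 327, 328, 329, 330, 331, 332]
186 [301, 302, 303, 306, 307, 308, 309, 310, 330, 331, 332, 333, 336, 337, 338]
190 [270, 271, 272, 273, 274, 275, 276, 277, 278, 279, 280, 281, 282, 299, 300, 301, 302, 303, 304, 305, 306, 334, 335, 336, 337, 338, 339]
194 [270, 271, 272, 273, 274, 275, 276, 277, 278, 279, 280, 281, 282, 283, 284, 285, 286, 297, 298, 299, 300, 301, 302, 303, 304, 335, 336, 337, 338, 339, 340, 341]
198 [270, 271, 272, 273, 274, 275, 276, 277, 278, 279, 280, 281, 282, 283, 284, 285, 286, 287, 288, 294, 295, 296, 297, 298, 299, 300, 301, 302, 303, 304, 305, 336, 337, 338, 339, 340, 341, 342, 343, 344]
202 [270, 271, 272, 273, 274, 275, 276, 277, 278, 279, 280, 281, 282, 283, 284, 285, 286, 287, 289, 290, 291, 292, 293, 294, 295, 296, 297, 298, 299, 300, 301, 302, 303, 304, 338, 339, 340, 341, 342, 343, 344, 345, 346, 347]
429.2742004394531 226.24192810058594 26.981664657592773 ((429.32537841796875, 226.14524841308594), (52.357730865478516, 53.80166244506836), 154.17422485351562) [[ 0.54395395 -0.33123396  0.018     ]
 [ 0.54424067 -0.33138894  0.018     ]]
((206.9918670654297, 164.60494995117188), (40.70336151123047, 59.16277313232422), 77.18338012695312) [[ 0.54697313 -0.3290265   0.018     ]]
```

The praline came up with the tips: its position in the wrist image is unchanged after a 75 mm lift. The plate centre is about (0.5455, -0.330). Rise, then carry it over.

```bash
python3 -c "
from h import *
need([.547,-.330,.23],62.3)"
```

```text
t=10.88 pos [0.5698 0.0041 0.1936] yaw 62.28 tilt [ 0.001 -0.001 -1.   ] w 0.0475 F [-0.6  0.3 -0.5]
  shift units [-5.106  2.255 -0.603] turn -0.02 q6 0.49
```

>>> play_rows(deltas=[0.52,0,0,-0.3,0,0.52,-0.2,0.1,-0.3,0,0.52,-0.4,0.18,0,0,0.52,-0.5,0.22,0,0,0.52,-0.5,0.22,0,0,0.52,-0.5,0.22,0,0,0.52,-0.5,0.22,0,0,0.52,-0.5,0.22,0,0,0.52,-0.5,0.22,0,0,0.52,-0.5,0.22,0,0,0.52,-0.4,0.18,0,0,0.52,-0.2,0.1,0,0])

```text
clock: 12.38
eef_pos: [0.5441, -0.3106, 0.2162]
tool_rot: [0.855, 0.519, -0.008, -0.009]
ft_force: [0.2, 1.1, -1.0]
grip_width: 0.0474
```

>>> play_rows(deltas=[0.52,0,0,0,0,0.52,0,0,0,0])

```text
clock: 12.62
eef_pos: [0.5437, -0.31, 0.2148]
tool_rot: [0.855, 0.519, -0.008, -0.01]
ft_force: [0.9, -0.1, -0.4]
grip_width: 0.0475
```

```bash
python3 -c "
from h import *
need([.547,-.330,.23],62.3)"
```

```text
t=12.62 pos [ 0.5437 -0.31    0.2148] yaw 62.49 tilt [-0.025  0.008 -1.   ] w 0.0475 F [ 0.9 -0.1 -0.4]
  shift units [-0.272  0.197 -0.257] turn 0.19 q6 -0.04
```

>>> play_rows(deltas=[0.52,-0.23,0.21,-0.26,0,0.52,0,0,0,0,0.52,0,0,0,0])

```text
clock: 13.0
eef_pos: [0.5493, -0.3242, 0.2298]
tool_rot: [0.854, 0.521, -0.008, -0.011]
ft_force: [-0.1, 0.6, -2.1]
grip_width: 0.0477
```

```bash
python3 - <<'E'
from h import *
need([.549,-.330,.23],62.3)
w=cam("wrist");s=cam("scene");t=cam("top")
cv2.imwrite("pics/fin.png",np.vstack([np.hstack([cv2.resize(w[0],(400,250)),cv2.resize(s[0][60:220,120:376],(400,250),interpolation=2)]),cv2.resize(t[0][130:290,240:496],(400,250),interpolation=2).repeat(2,1) if 0 else np.hstack([cv2.resize(t[0][130:290,240:496],(400,250),interpolation=2),cv2.resize(s[0][140:220,265:393],(400,250),interpolation=2)])]))
E
```

```text
t=13.00 pos [ 0.5493 -0.3242  0.2298] yaw 62.75 tilt [-0.026  0.011 -1.   ] w 0.0477 F [-0.1  0.6 -2.1]
  shift units [-0.089  0.04  -0.005] turn 0.45 q6 -0.06
```

View pics/fin.png

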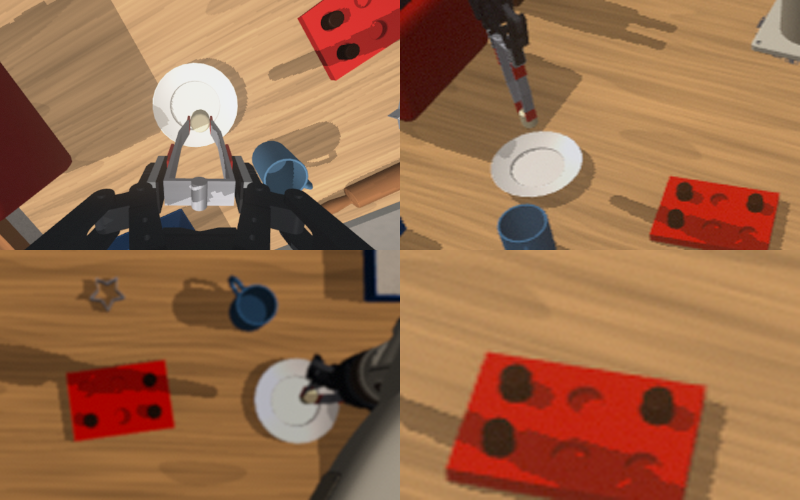

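The praline is held between the tips at about (322,189) in the wrist frame, over the plate. All three dark pralines are in their pockets, and the plate, mug and cutter look undisturbed. A last 5 mm correction, then I'll recheck.

>>> play_rows(deltas=[0.52,-0.1,0.03,0,0,0.52,0,0,0,0,0.52,0,0,0,0,0.52,0,0,0,0,0.52,0,0,0,0])

```text
clock: 13.78
eef_pos: [0.5476, -0.3306, 0.2296]
tool_rot: [0.854, 0.521, -0.009, -0.012]
ft_force: [0.2, -0.1, -1.7]
grip_width: 0.0473
```

```bash
python3 - <<'E'
from h import *
need([.549,-.330,.23],62.3)
w=cam("wrist"); r,g,b=[w[0][...,i].astype(int) for i in(2,1,0)]
print("praline px guess ->",ray(w,[(321.6,195)],.128))
print("expected px",proj(w,[[.5465,-.33,.142],[.5455,-.33,.018]]))
crop=w[0][170:215:5,296:348:3]
for row in crop: print([ "%d/%d/%d"%tuple(p[::-1]) for p in row[::2]])
t=cam("top")
h=cv2.cvtColor(w[0],cv2.COLOR_BGR2HSV);m=((h[...,1]<45)&(h[...,2]>120)).astype('uint8');m[:70]=0;m[260:]=0;m[:,:225]=0;m[:,400:]=0
c=max(cv2.findContours(m,0,1)[0],key=cv2.contourArea);H=cv2.convexHull(c)[:,0];P=ray(w,H,.018)[:,:2].astype('f4');print("plate hull circle",cv2.minEnclosingCircle(P))
E
```

```text
t=13.78 pos [ 0.5476 -0.3306  0.2296] yaw 62.75 tilt [-0.027  0.011 -1.   ] w 0.0473 F [ 0.2 -0.1 -1.7]
  shift units [ 0.02   0.016 -0.008] turn 0.45 q6 -0.07
praline px guess -> [[ 0.54661859 -0.32969338  0.128     ]]
expected px [[321.27714875 199.61997719]
 [320.45585813 169.53626754]]
['239/238/233', '240/239/233', '239/239/233', '239/239/233', '239/239/234', '239/239/233', '239/239/233', '239/239/234', '240/239/234']
['239/238/232', '239/238/233', '240/238/233', '230/228/220', '170/164/147', '237/236/230', '239/239/234', '240/239/234', '239/239/234']
['239/238/232', '239/238/233', '222/219/206', '137/128/111', '136/127/110', '135/128/110', '235/234/227', '240/239/234', '239/239/234']
['239/238/233', '183/152/143', '133/124/107', '189/177/149', '202/189/160', '186/173/146', '131/122/106', '197/175/163', '239/239/234']
['239/238/232', '123/76/68', '183/170/143', '201/187/157', '202/188/158', '202/188/158', '184/172/145', '124/77/70', '239/239/233']
['202/199/191', '119/95/91', '200/185/156', '202/188/159', '203/189/159', '201/188/158', '199/186/157', '107/103/101', '227/225/218']
['111/107/105', '126/96/93', '200/186/157', '201/188/158', '202/188/157', '231/224/193', '223/213/179', '102/99/97', '112/108/106']
['108/105/102', '124/94/91', '173/161/137', '231/224/194', '239/234/209', '239/235/210', '211/203/181', '157/154/154', '104/100/97']
['107/103/101', '122/93/89', '239/236/230', '237/230/207', '237/230/202', '229/224/211', '239/239/234', '157/154/155', '137/134/134']
plate hull circle ((0.5445334911346436, -0.33369341492652893), 0.07937610149383545)
```

The praline is still between the tips at about (321,195), and it sits over the plate centre to within about 4 mm. Handing in.

```bash
python3 -c "
from h import *
print(ticket.job_done())
o=bot.get_obs();print(o['clock'],o['eef_pos'],o['grip_width'])"
```

```text
the job is handed in; nothing more can be done
None
the job is handed in; nothing more can be done
```

I drew the tongs straight up out of the stand, closed them on the white praline and plucked it out. They now hold it over the middle of the plate, and I handed the job in at about 13.8 s without letting go.

**Last checks:**
- **Position:** the praline is within about 4 mm of the plate centre. The plate-centre estimates from the three cameras differ by up to about 5 mm.
- **Height:** by my reckoning its underside is at z ≈ 0.115 m, about 10 cm above the plate. I worked this out from how far the arm rose and did not measure it directly.
- **Grip:** the gripper opening held steady at about 47.5 mm. That reads about 2 mm under the stated 50 mm, but both tips are visibly against the praline. The tool ended with a slight tilt of about 1.7°.
- **Everything else:** the last picture, taken just before the final 5 mm correction, showed the three dark pralines in their pockets and the plate, mug and cutter looking undisturbed. The jar and stand were out of that frame, so I did not recheck them at the end.

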